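Set the upper centre of a rotor check fixture and hold it

ROBOT

A 6-joint arm with a two-finger parallel gripper is mounted at the origin on the work surface. World frame = base frame: x ahead of the robot, y to its left, z up, the work surface at z = 0. Lengths are in m, angles in rad, forces in N, time in s.
With the tool pointing down it reaches from about 0.25 to 0.775 m from the base axis. Payload 4 kg.
Tool frame: the origin (TCP) lies between the finger pads, 19 mm behind the fingertips; this is the grasp point; z points along the fingers, y is the line along which they close (so a half turn about z gives the same grasp; the last joint's range is limited). The gripper opens to 85 mm and grips with 20 to 120 N. Pads are 22 mm wide; open, the fingers measure 114 mm over their backs; the gripper's body (76 mm by 85 mm) begins 54 mm behind the grasp point. The pads swing forward as they close: fully open they stand 13 mm farther back than shut.
Start: joints at [-1.301, 0.087, 1.371, -0, 1.684, -0.103], TCP at [0.2, -0.512, 0.25] pointing down, gripper open.
Joint ranges: [-3.1, 3.1], [-0.76, 2.03], [0.27, 2.55], [-1.08, 4.22], [0.17, 2.65], [-2.57, 2.57]. Speed limits (rad/s): [2.79, 2.79, 3.14, 3.14, 3.14, 3.14].

INTERFACE

Orientations are given as a rotation vector (axis times angle).
In Python, from workcell import ctrl gives the robot as it stands.
- The arm moves only by the shell command python3 -m handwheel 'ROWS' [FORCE]. ROWS is JSON, one flat list of numbers, 5 for each row, row after row: the finger opening in mm, from 0 to 85.4, then the shift along the tool's x, y, z in units of 30 mm (1.0 is 30 mm), then the turn about the tool's z in units of 6 degrees (1.0 is 6 degrees). A call has 1 to 20 rows; each row shifts and turns the commanded pose from where the row before left it, along the tool's axes as they then stand; what a row does not reach is not made up. A row lasts 1/10 s, in which the tool goes at most 50 mm and 8.59 degrees, less where a joint would pass 70% of its speed; a pose out of reach is approached as far as the arm can. A call is refused whole if a number of a shift passes 1 or a number of a turn 1, either way. A call with a gripper value outside its range is refused whole. The fingers move at their own pace and stop on an object; FORCE is the grip in N (left out, the last holds). Time passes only in rows, so rows that do not move let the fingers close. It gives the time, the measured TCP pose, the force, the opening and the grip force at its end, in the units of the state.
- ctrl.state(): the state, without advancing time (a new reading comes with each control period).
- ctrl.grab_frame(name): name is "scene" or "side" or "wrist"; returns a dict with "image" (480x640x3 uint8, blue, green, red), "camera_matrix" (3x3 intrinsics, pixels), "k1" (the pictures are not rectified: a ray, as slopes to the right and down, at radius r is drawn at 1 + k1 r^2 times it, then the intrinsics apply), "world_to_cam" (4x4, takes a point from world to camera coordinates). Camera axes: x right, y up, looking along -z (the intrinsics and any distortion apply to the point x, -y, -z); pixel columns grow to the right and rows downward; lengths in m; the calibration is good to about 2 mm. A picture is of the moment at which its call begins. There is no depth.
- ctrl.sign_off(): hands the job in; it is judged then, once.
Trained networks look in the newest picture that a camera, given by its name, has taken for a name from the list of things; names that differ only in an ending like _2 or _b are one class to them, and where a whole thing is asked for, a point or a joint stands for the part that bears it (a point fixed in the world has none). Each returns a list of dicts, best first, with "p" (0 to 1); they miss things now and then, are a little off and sometimes report something else, mostly with a low value. They report only what shows in the picture. A call takes as long as a camera call.
- ctrl.search_frame(camera, target): "location" ([column, row] in pixels, amid what is visible of it).
The state is a dict: "time": time; "q": joint angles; "qvel": joint speeds; "joint_torque": joint torques, N m; "eef_pos": TCP position; "tool_rot": TCP orientation; "wrist_force": force on the tool from outside, world axes, zero at the start; "torque": the same for the moment, N m; "finger_gap": opening from 0.0 (shut) to 1.0 (fully open); "grasp_force": force on a finger pad.
Only numpy, scipy, OpenCV 4.12 (cv2) and the standard library are available. Lean on these libraries where they do the work, as an engineer would, in place of code of your own. Each camera call takes 0.05 s, during which the arm holds its last target. There are 200 camera calls.

TASK

Pull the check tray out of the blue cabinet by its bar handle until it reaches its stop, then turn the black thumbscrew on the rotor fixture clockwise (seen from above) until it seats on the rotor. Then back it off a quarter turn so that the rotor runs free, and keep hold of the knob there, gripped between the fingers, ready for the lock ring: the job finishes while you are holding it. Leave the nuts, the punch and the inspection mirror where they lie.

Things in the scene. Friction and masses are not known exactly. Their poses are not given: they have to be found in the camera images.
- cabinet: Low plywood cabinet, worn blue paint, fixed to the table: 260 mm deep (its x), 500 wide (its y), 200 high. Origin: bottom edge of its front face, mid width (z = 0). The front looks to its own -x, the carcass reaches to x = 260 mm. Right-hand bay (centred at y = -120 mm): the check tray. Left-hand bay: half-open sliding doors, a shelf with a steel extension bar.
- tray (a joint): How far the check tray (a drawer) is pulled out, m: 0 = closed, 0.17 = at its stop; slides along the cabinet's -x, starts 8 to 35 mm open. 2.5 to 5 kg moving, runners drag about 5 N plus 8 N s/m, no latch. Its blue front is 15 mm thick, 226 wide, top edge at z = 182 mm; its side walls reach z = 63 mm.
- tray_handle (a point): Middle of the tray's steel bar handle: round bar of 12 mm diameter, level, 120 mm long along the cabinet's y, its axis 50 mm out from the tray front, z = 168 mm (32 mm below the cabinet's top). Moves with the tray. Take it from above, fingers either side of the bar.
- spindle: Upright screw spindle in the tray's rotor fixture; carries the thumbscrew knob. Origin: on the screw axis at the knob's mid height (z = 154 mm seated, 3 mm more a turn unscrewed). Moves with the tray, 130 mm behind the handle bar along the cabinet's +x, 65 mm behind the tray front's inside; 90 mm in front of the cabinet when the tray is at its stop. Its axes do not turn with the knob.
- thumbscrew (a joint): Angle of the thumbscrew knob, rad, growing clockwise seen from above: 0 = seated on the rotor (hard stop), negative = unscrewed, -1.57 = a quarter turn off the seat. Starts 2.4 to 4.0 rad off. Black fluted round knob, 36 mm diameter (gripping surface), 22 high, white index line on top that points to the tray handle at 0. Drags with 0.05 N m and stays where it is left.
- nut_a: Zinc-plated self-locking nut, 22 mm across the corners, 14 high, loose on the cabinet's top (z = 200 mm) above the tray. Origin: centre of its underside.
- nut_b: Second self-locking nut, the same.
- punch: Brass drift punch, 150 mm long, 15 mm diameter, loose on the table to the right of the tray's path, lying along its own x. Origin: below its middle, on its underside.
- mirror: Yellow plastic inspection mirror, loose on the table in front of the cabinet's left-hand bay, 210 mm long (115 mm to its -x, the handle, and 96 mm to its +x, a round mirror of 52 mm), 12 mm high. Origin on its underside.
- fixture (a point): Aluminium rotor fixture bolted in the tray, moves with it: base plate, a column behind, a bridge 36 mm wide at the top (top at z = 127 mm, 16 mm below the knob), a dark steel rotor of 76 mm diameter upright between centres. Origin: on the screw axis, on the tray's floor, z = 30 mm. 

How it is judged:
On the way, in this order (a step that is already met when the one before it is completed fails the run):
1. the tray is out at its stop (value of joint tray above 0.162 m), for 0.2 s.
2. with the tray out, the thumbscrew is turned clockwise until it seats (value of joint thumbscrew above -0.08 rad and value of joint tray above 0.155 m), for 0.2 s.
At the end, for the whole second after the job is handed in: The tray is out, within 15 mm of its stop, the thumbscrew stands still at a quarter turn (90 degrees, within 17) back from its seat, and the knob is still gripped between the fingers (TCP within 22 mm of its middle, contact over 5 N) (value of joint thumbscrew between -1.87 and -1.27 rad and velocity of joint thumbscrew between -0.1 and 0.1 rad/s and value of joint tray above 0.155 m and contact force between the fingers and spindle above 5 N and distance between the grasp point and spindle below 0.022 m); the arm keeps its last pose, push and grip.
It fails at once if a nut, the punch or the mirror is shifted by more than 15 mm (distance of any of nut_a, nut_b, punch, mirror from where it was at the start of the episode above 0.015 m).
It also fails if it takes over 58 s, if anything falls off the work surface, if the arm or the gripper's body presses on something with over 40 N, if the wrist force passes 120 N, or if a joint passes its speed limit or range.

## Working session

There is one attempt and no reset: what is moved stays moved. The work goes in short steps, Python scripts to look and compute and a shell command to move; the robot and the scene stay as the last step left them, time stands still between calls to the robot, and variables do not carry over. Pictures are saved under pics/ and viewed, at most 10 in all, crops included, and the job is handed in when it is done.

```bash
ls; mkdir -p pics; cat > h.py <<'E'
import numpy as np, cv2
from workcell import ctrl
from scipy.spatial.transform import Rotation as R
from scipy.optimize import least_squares
def ray(f,px):
    K=f["camera_matrix"]; k=f["k1"]; d=((px[0]-K[0][2])/K[0][0],(px[1]-K[1][2])/K[1][1])
    d=np.array(d); u=d.copy()
    for _ in range(20): u=d/(1+k*(u@u))
    T=np.array(f["world_to_cam"]); Rm=T[:3,:3]; o=-Rm.T@T[:3,3]
    v=Rm.T@np.array([u[0],-u[1],-1]); return o,v/np.linalg.norm(v)
def atz(f,px,z):
    o,v=ray(f,px); return o+v*(z-o[2])/v[2]
def tri(rs):
    A=sum(np.eye(3)-np.outer(v,v) for o,v in rs); b=sum((np.eye(3)-np.outer(v,v))@o for o,v in rs)
    p=np.linalg.solve(A,b); return p,[np.linalg.norm((np.eye(3)-np.outer(v,v))@(p-o)) for o,v in rs]
def proj(f,p):
    T=np.array(f["world_to_cam"]); c=T[:3,:3]@np.array(p)+T[:3,3]; u=np.array([c[0],-c[1]])/-c[2]
    u=u*(1+f["k1"]*(u@u)); K=f["camera_matrix"]; return np.array([K[0][0]*u[0]+K[0][2],K[1][1]*u[1]+K[1][2]])
E
python3 - <<'E'
from h import *
np.set_printoptions(precision=3,suppress=True)
F={}
for c in ("scene","side","wrist"):
    f=F[c]=ctrl.grab_frame(c); cv2.imwrite(f"pics/{c}0.png",f["image"])
    print(c,ray(f,(320,240)))
    for t in ("cabinet","tray_handle","spindle","thumbscrew","nut_a","punch","mirror","fixture"):
        print(c,t,[(np.round(d["location"]),round(d["p"],2)) for d in ctrl.search_frame(c,t)][:3])
a=cv2.resize(F["scene"]["image"],(400,300));print(ctrl.state())
E
```

```text
pics
scene (array([0.374, 0.11 , 1.009]), array([ 0.317, -0.061, -0.947]))
scene cabinet [(array([248., 194.]), 0.97)]
scene tray_handle []
scene spindle []
scene thumbscrew []
scene nut_a [(array([322., 192.]), 0.56)]
scene punch [(array([420., 347.]), 0.7), (array([169., 323.]), 0.38)]
scene mirror [(array([164., 326.]), 0.58), (array([418., 342.]), 0.51)]
scene fixture [(array([310., 257.]), 0.83), (array([420., 345.]), 0.26)]
side (array([0.787, 0.275, 0.929]), array([-0.192, -0.25 , -0.949]))
side cabinet [(array([274., 341.]), 0.85)]
side tray_handle [(array([325., 244.]), 0.79)]
side spindle []
side thumbscrew []
side nut_a [(array([287., 273.]), 0.68), (array([261., 251.]), 0.51)]
side punch [(array([334., 155.]), 0.88)]
side mirror [(array([430., 376.]), 0.9)]
side fixture [(array([325., 243.]), 0.57)]
wrist (array([ 0.275, -0.483,  0.374]), array([-0.293, -0.1  , -0.951]))
wrist cabinet []
wrist tray_handle []
wrist spindle []
wrist thumbscrew []
wrist nut_a []
wrist punch []
wrist mirror []
wrist fixture []
{'time': 1.35, 'q': array([-1.301,  0.087,  1.371, -0.   ,  1.684, -0.103]), 'qvel': array([-0.   , -0.001,  0.001, -0.001, -0.003,  0.001]), 'joint_torque': array([ -0.002, -35.173, -31.346,  -0.   ,   0.   ,   0.   ]), 'eef_pos': array([ 0.2  , -0.512,  0.25 ]), 'tool_rot': array([ 3.087,  0.582, -0.   ]), 'wrist_force': array([ 0.056,  0.241, -0.097]), 'torque': array([ 0.004, -0.02 , -0.053]), 'grasp_force': 0.0, 'finger_gap': 1.001525286514999}
```

View pics/scene0.png

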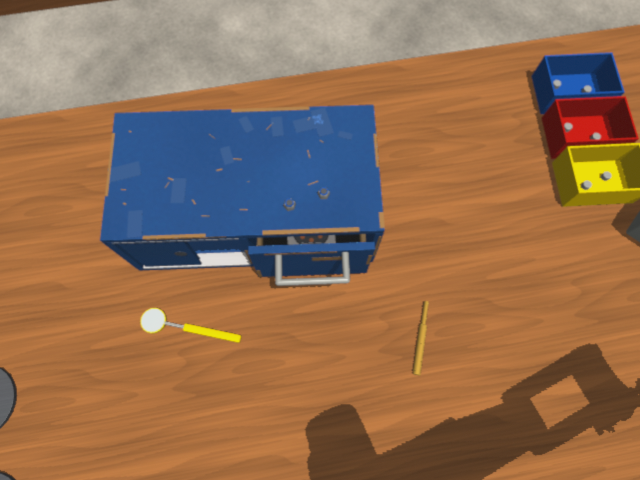

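View pics/side0.png

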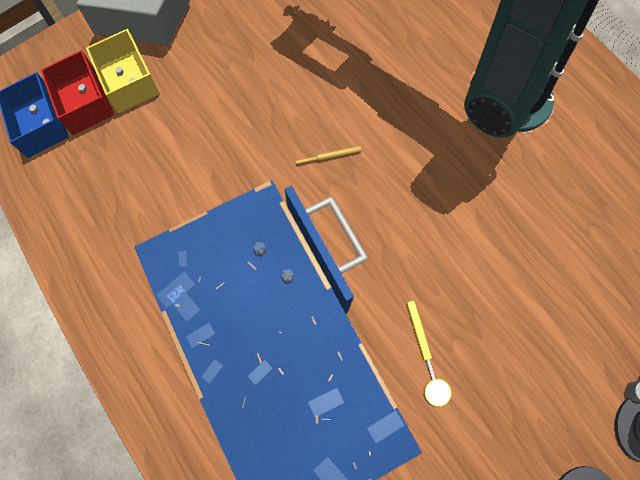

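Scene: the handle bar runs (277,284)–(348,281), the nuts are at (290,204) and (324,193), the punch at (421,338) and the mirror at (153,320)–(240,338). In the side view the bar runs (331,201)–(364,258), and the cabinet's front top edge from (272,184) to (420,453).

```bash
python3 - <<'E'
from h import *
np.set_printoptions(precision=4,suppress=True)
s=ctrl.grab_frame("scene"); d=ctrl.grab_frame("side")
for n,a,b in (("barR",(348,281),(331,201)),("barL",(277,284),(364,258)),("frontL",(104,240),(420,453)),("nutA",(290,204),(287,275)),("nutB",(324,193),(260,249)),("punch",(421,338),(329,156))):
    print(n,*tri([ray(s,a),ray(d,b)]))
for n,p in (("FL",(104,240)),("FR",(383,228)),("BR",(374,106)),("BL",(115,113))): print(n,atz(s,p,.2))
for n,p in (("FL",(420,453)),("FR",(272,183)),("BR",(136,247))): print(n,atz(d,p,.2))
for n,p in (("punch1",(426,302)),("punch2",(417,373)),("mir",(240,339)),("mir2",(153,320))): print(n,atz(s,p,.008))
for n,p in (("punch1",(297,162)),("punch2",(361,151)),("mir",(411,303)),("mir2",(438,393))): print(n,atz(d,p,.008))
st=ctrl.state(); print(R.from_rotvec(st["tool_rot"]).as_matrix())
E
```

```text
barR [0.5725 0.0219 0.158 ] [np.float64(0.0024582715938265254), np.float64(0.0024582715938265675)]
barL [0.5895 0.1446 0.1615] [np.float64(0.0005593813824990332), np.float64(0.0005593813824989888)]
frontL [0.7145 0.4381 0.1871] [np.float64(0.003303008541077705), np.float64(0.0033030085410777382)]
nutA [0.7187 0.1002 0.2037] [np.float64(0.0012169825978300929), np.float64(0.0012169825978300263)]
nutB [0.7298 0.0371 0.2018] [np.float64(0.0019046272378594607), np.float64(0.001904627237859265)]
punch [ 0.467  -0.1188  0.0021] [np.float64(0.0014631982129064598), np.float64(0.0014631982129064977)]
FL [0.7098 0.4297 0.2   ]
FR [ 0.6471 -0.0552  0.2   ]
BR [ 0.8955 -0.0926  0.2   ]
BL [0.9663 0.4006 0.2   ]
FL [0.7147 0.4384 0.2   ]
FR [ 0.6459 -0.0489  0.2   ]
BR [ 0.8967 -0.0869  0.2   ]
punch1 [ 0.5369 -0.1469  0.008 ]
punch2 [ 0.402  -0.0945  0.008 ]
mir [0.5287 0.2418 0.008 ]
mir2 [0.5977 0.4123 0.008 ]
punch1 [ 0.5351 -0.1444  0.008 ]
punch2 [ 0.4028 -0.0832  0.008 ]
mir [0.5309 0.2484 0.008 ]
mir2 [0.599  0.4165 0.008 ]
[[ 0.9313  0.3642  0.    ]
 [ 0.3642 -0.9313 -0.0001]
 [ 0.      0.0001 -1.    ]]
```

```bash
python3 -m handwheel '[45,0,0,0,-0.92,45,0,0,0,-0.92,45,0,0,0,-0.92,45,0,0,0,-0.92,45,0,0,0,-0.92,45,0,0,0,-0.92,45,0,0,0,-0.92,45,0,0,0,-0.92,45,0,0,0,-0.92,45,0,0,0,-0.92,45,0,0,0,-0.92]' 40
python3 -m handwheel '[45,1,0.46,0,0,45,1,0.46,0,0,45,1,0.46,0,0,45,1,0.46,0,0,45,1,0.46,0,0,45,1,0.46,0,0,45,1,0.46,0,0,45,1,0.46,0,0,45,1,0.46,0,0,45,1,0.46,0,0,45,1,0.46,0,0,45,1,0.46,0,0,45,1,0.46,0,0,45,1,0.46,0,0,45,1,0.46,0,0,45,1,0.46,0,0,45,1,0.46,0,0,45,1,0.46,0,0,45,0,0,0,0,45,0,0,0,0]'
python3 - <<'E'
from h import *
f=ctrl.grab_frame("wrist"); cv2.imwrite("pics/w1.png",f["image"]); np.set_printoptions(precision=4,suppress=True)
print([(d["location"],d["p"]) for d in ctrl.search_frame("wrist","tray_handle")]); print([(d["location"],d["p"]) for d in ctrl.search_frame("wrist","spindle")])
st=ctrl.state(); print(st["q"],R.from_rotvec(st["tool_rot"]).as_matrix())
for p in ([.5725,.022,.168],[.5895,.1446,.168]): print(proj(f,p))
E
```

```text
time: 2.55
eef_pos: [0.2003, -0.5122, 0.2501]
tool_rot: [2.365, 2.067, -0.0]
wrist_force: [-0.1, -0.0, -0.7]
finger_gap: 0.529
grasp_force: 0.0
time: 4.55
eef_pos: [0.5207, -0.0113, 0.2498]
tool_rot: [-2.368, -2.064, 0.002]
wrist_force: [-0.3, -0.4, 0.4]
finger_gap: 0.526
grasp_force: 0.0
[([484.1, 117.9], 0.86)]
[]
[-0.1327  0.0214  1.4396 -0.0005  1.6806  0.0068] [[ 0.1391  0.9903 -0.0001]
 [ 0.9903 -0.1391 -0.0005]
 [-0.0005 -0.     -1.    ]]
[399.4043 199.8295]
[415.599  -35.8278]
```

View pics/w1.png

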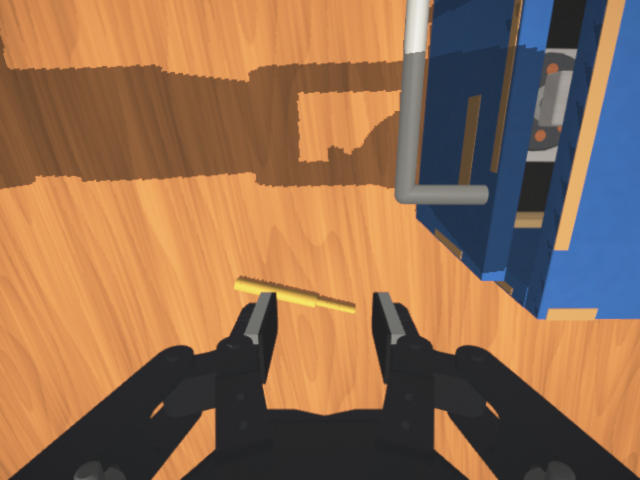

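Wrist view: the bar's near corner is at (405,192) and it runs up to (415,20), parallel to the pads and about 2 mm beyond my prediction. The fingers sit at rows 290–380, clear of the punch.

```bash
python3 -m handwheel '[45,0.86,0.4,0,0,45,0.86,0.4,0,0,45,0.86,0.4,0,0,45,0.86,0.4,0,0,45,0,0,0,0,45,0,0,0.7,0,45,0,0,0.7,0,45,0,0,0.7,0,45,0,0,0.6,0,45,0,0,0,0]'
python3 -m handwheel '[0,0,0,0,0,0,0,0,0,0,0,0,0,0,0,0,0,0,0,0,0,0,0,0,0]' 60
```

```text
time: 5.7
eef_pos: [0.5802, 0.0823, 0.1657]
tool_rot: [-2.369, -2.058, 0.009]
wrist_force: [0.2, 0.3, -0.5]
finger_gap: 0.523
grasp_force: 0.0
time: 6.2
eef_pos: [0.5836, 0.0834, 0.1711]
tool_rot: [2.367, 2.06, 0.003]
wrist_force: [-0.1, -1.9, 6.3]
finger_gap: 0.118
grasp_force: 58.7
```

```bash
python3 -m handwheel '[0,0,-0.15,0,0,0,0,-0.3,0,0,0,0,-0.45,0,0,0,0,-0.5,0,0,0,0,-0.5,0,0,0,0,-0.5,0,0,0,0,-0.5,0,0,0,0,-0.5,0,0,0,0,-0.4,0,0,0,0,-0.3,0,0,0,0,-0.2,0,0,0,0,-0.1,0,0,0,0,0,0,0,0,0,0,0,0]' 
python3 -m handwheel '[0,0,-0.1,0,0,0,0,-0.1,0,0,0,0,0,0,0,0,0,0,0,0]' 

```

```text
time: 7.6
eef_pos: [0.4528, 0.1016, 0.171]
tool_rot: [2.367, 2.06, 0.003]
wrist_force: [2.0, -3.0, 8.5]
finger_gap: 0.116
grasp_force: 59.7
time: 8.0
eef_pos: [0.4473, 0.1024, 0.1711]
tool_rot: [2.366, 2.059, 0.004]
wrist_force: [2.1, -3.0, 6.5]
finger_gap: 0.112
grasp_force: 59.6
```

```bash

python3 -m handwheel '[0,0,-0.1,0,0,0,0,-0.1,0,0,0,0,0,0,0,0,0,0,0,0]' 
python3 -m handwheel '[0,0,-0.1,0,0,0,0,-0.1,0,0,0,0,0,0,0,0,0,0,0,0]' 

```

```text
time: 8.4
eef_pos: [0.4434, 0.1029, 0.1711]
tool_rot: [2.364, 2.057, 0.01]
wrist_force: [8.3, -4.5, 3.2]
finger_gap: 0.115
grasp_force: 59.4
time: 8.8
eef_pos: [0.4432, 0.1029, 0.1711]
tool_rot: [2.357, 2.048, 0.026]
wrist_force: [26.9, -5.8, -8.1]
finger_gap: 0.112
grasp_force: 58.7
```

```bash

python3 -m handwheel '[0,0,0.22,0,0,0,0,0,0,0,45,0,0,0,0,45,0,0,0,0,45,0,0,0,0,45,0,0,0,0,45,0,0,-0.5,0,45,0,0,-1,0,45,0,0,-1,0,45,0,0,-1,0,45,0,0.6,0,0,45,0,0.9,0,0,45,0,0.9,0,0,45,0,0.9,0,0,45,0,0.7,0,0,45,0,0.3,0,0,45,0,0,0,0,45,0,0,0,0]' 
python3 - <<'E'
from h import *
f=ctrl.grab_frame("wrist"); cv2.imwrite("pics/w2.png",f["image"]); np.set_printoptions(precision=4,suppress=True)
for t in ("spindle","thumbscrew","fixture","tray_handle"):
    print(t,[(d["location"],d["p"]) for d in ctrl.search_frame("wrist",t)])
st=ctrl.state(); print(st["q"],R.from_rotvec(st["tool_rot"]).as_matrix())
print(proj(f,[.572,.085,.166]))
s=ctrl.grab_frame("scene"); 
for t in ("spindle","thumbscrew","tray_handle"):
    print(t,[(d["location"],d["p"]) for d in ctrl.search_frame("scene",t)])
E
```

```text
time: 10.6
eef_pos: [0.5675, 0.0862, 0.2738]
tool_rot: [-2.369, -2.063, 0.001]
wrist_force: [-0.9, -0.6, -0.6]
finger_gap: 0.528
grasp_force: 0.0
spindle [([331.4, 242.9], 0.66)]
thumbscrew [([333.5, 240.6], 0.89)]
fixture [([326.9, 197.7], 0.93)]
tray_handle [([326.1, 197.8], 0.75), ([332.7, 241.4], 0.42)]
[ 0.052   0.1377  1.2671 -0.      1.7362  0.1898] [[ 0.1374  0.9905  0.0006]
 [ 0.9905 -0.1374 -0.    ]
 [ 0.0001  0.0006 -1.    ]]
[331.002  247.3398]
spindle []
thumbscrew []
tray_handle [([326.9, 309.1], 0.98)]
```

View pics/w2.png

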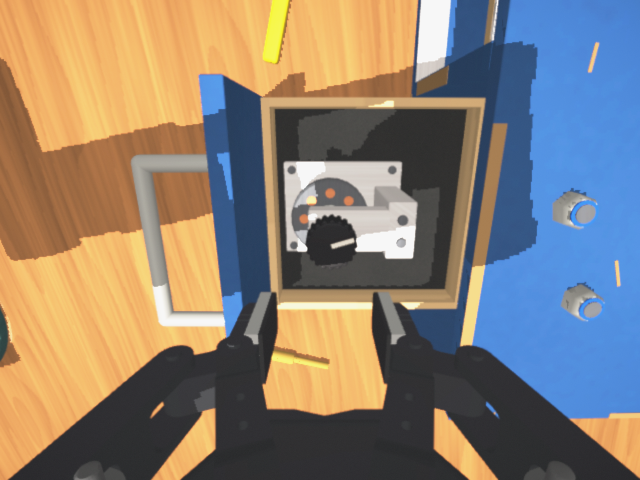

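Wrist view: knob at (331,242), its index line pointing to (355,239), so away from the handle and slightly left of the cabinet's +x. That is about 3.4 rad off the seat. The bridge is below it, and the nuts at (575,210) and (583,302) are untouched. Next I pre-turn the wrist counter-clockwise and use that second view to triangulate.

```bash

python3 - <<'E'
from h import *
import pickle
f=ctrl.grab_frame("wrist"); pickle.dump(ray(f,(331,242)),open("r1.pkl","wb")); print(atz(f,(331,242),.166))
E
python3 -m handwheel '[55,0,0,0,-1,55,0,0,0,-1,55,0,0,0,-1,55,0,0,0,-1,55,0,0,0,-1,55,0,0,0,-1,55,0,0,0,-1,55,0,0,0,-1,55,0,0,0,-1,55,0,0,0,-1,55,0,0,0,-1,55,0,0,0,-1,55,0,0,0,-1,55,0,0,0,-1,55,0,0,0,-1,55,0,0,0,-1,55,0,0,0,-1,55,0,0,0,-1,55,0,0,0,-1,55,0,0,0,-1]' >/dev/null
python3 -m handwheel '[55,0,0,0,-1,55,0,0,0,0,55,0,0,0,0]'
python3 - <<'E'
from h import *
f=ctrl.grab_frame("wrist"); cv2.imwrite("pics/w3.png",f["image"]); np.set_printoptions(precision=4,suppress=True)
for t in ("spindle","thumbscrew"):
    print(t,[(d["location"],d["p"]) for d in ctrl.search_frame("wrist",t)])
st=ctrl.state(); print(st["q"],R.from_rotvec(st["tool_rot"]).as_matrix())
import pickle
r=pickle.load(open("r1.pkl","rb"))
for d in ctrl.search_frame("wrist","thumbscrew")[:1]: print(tri([r,ray(f,d["location"])]))
E
```

```text
[0.57319561 0.08880001 0.166     ]
time: 13.4
eef_pos: [0.5683, 0.086, 0.274]
tool_rot: [0.759, -3.049, 0.0]
wrist_force: [-0.8, 0.2, -0.2]
finger_gap: 0.644
grasp_force: 0.0
spindle [([321.6, 248.4], 0.61)]
thumbscrew [([321.9, 244.1], 0.74)]
[ 0.0516  0.1394  1.2663 -0.0001  1.7359 -2.0082] [[-0.8828 -0.4697  0.    ]
 [-0.4697  0.8828 -0.0001]
 [ 0.     -0.0001 -1.    ]]
(array([0.5721, 0.0857, 0.1546]), [np.float64(0.0010724136592651582), np.float64(0.0010724136592651819)])
```

View pics/w3.png

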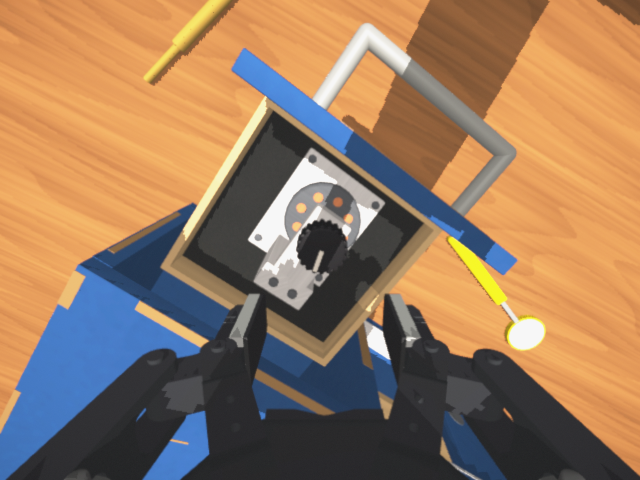

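Second view: knob at (322,246), index line toward (317,268), clear of the open fingers. Triangulated at (0.572, 0.086, 0.155), which agrees with the position derived from the handle. Descending and gripping.

```bash

python3 -m handwheel '[55,-0.1,-0.07,0.6,0,55,0,0,0.7,0,55,0,0,0.7,0,55,0,0,0.7,0,55,0,0,0.6,0,55,0,0,0.4,0,55,0,0,0.2,0,55,0,0,0,0]'
python3 -m handwheel '[0,0,0,0,0,0,0,0,0,0,0,0,0,0,0,0,0,0,0,0,0,0,0,0,0]' 50
python3 - <<'E'
from h import *
f=ctrl.grab_frame("wrist"); cv2.imwrite("pics/w4.png",f["image"]);st=ctrl.state(); print(st["torque"],st["q"])
E
```

```text
time: 14.4
eef_pos: [0.5716, 0.0855, 0.1563]
tool_rot: [0.761, -3.046, -0.0]
wrist_force: [0.3, -0.3, 0.8]
finger_gap: 0.643
grasp_force: 0.0
time: 14.9
eef_pos: [0.5725, 0.0857, 0.1584]
tool_rot: [-0.762, 3.045, -0.0]
wrist_force: [-0.8, 0.6, 4.7]
finger_gap: 0.405
grasp_force: 50.0
[0.09908664 0.15363333 0.0040259 ] [ 5.05521382e-02  1.84144224e-01  1.44459233e+00  2.12269428e-04
  1.51040834e+00 -2.01044134e+00]
```

View pics/w4.png

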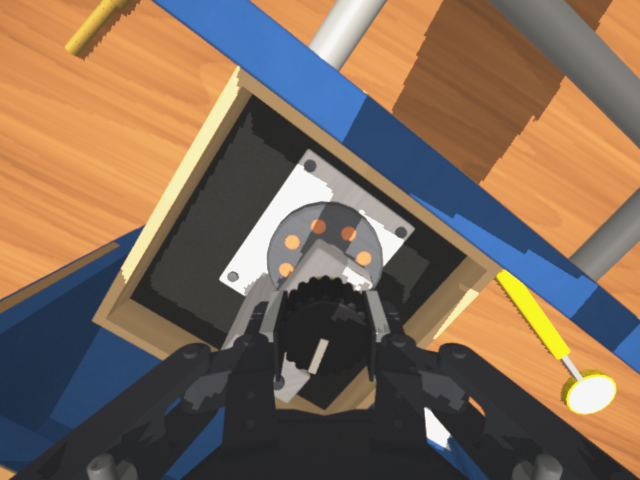

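Gripped: the knob is at (323,320) between the pads, with the index line running from (325,341) to (315,372), so roughly 198° to the seat. Turning clockwise, following the pitch down.

```bash

python3 -m handwheel '[0,0,0,0.002,0.5,0,0,0,0.002,1,0,0,0,0.002,1,0,0,0,0.002,1,0,0,0,0.002,1,0,0,0,0.002,1,0,0,0,0.002,1,0,0,0,0.002,1,0,0,0,0.002,1,0,0,0,0.002,1,0,0,0,0.002,1,0,0,0,0.002,1,0,0,0,0.002,1,0,0,0,0.002,1,0,0,0,0.002,1,0,0,0,0.002,1,0,0,0,0.002,1,0,0,0,0.002,1,0,0,0,0.002,0.5,0,0,0,0,0]'
python3 -m handwheel '[0,0,0,0.002,0.5,0,0,0,0.002,1,0,0,0,0.002,1,0,0,0,0.002,1,0,0,0,0.002,1,0,0,0,0.002,1,0,0,0,0.002,1,0,0,0,0.002,1,0,0,0,0.002,1,0,0,0,0.002,1,0,0,0,0.002,1,0,0,0,0.002,0.5,0,0,0,0,0]'
python3 - <<'E'
from h import *
f=ctrl.grab_frame("wrist"); cv2.imwrite("pics/w5.png",f["image"]);st=ctrl.state(); print(st["torque"],st["q"])
E
```

```text
time: 16.95
eef_pos: [0.5725, 0.0857, 0.1575]
tool_rot: [2.018, 2.406, 0.003]
wrist_force: [-1.4, 1.5, 6.2]
finger_gap: 0.404
grasp_force: 50.3
time: 18.25
eef_pos: [0.5724, 0.0857, 0.157]
tool_rot: [3.004, 0.919, 0.004]
wrist_force: [-1.3, 0.5, 6.3]
finger_gap: 0.4
grasp_force: 50.4
[0.15570781 0.39605806 0.01068802] [5.05833316e-02 1.84829560e-01 1.44677940e+00 1.62208201e-04
 1.50748509e+00 1.02673487e+00]
```

View pics/w5.png

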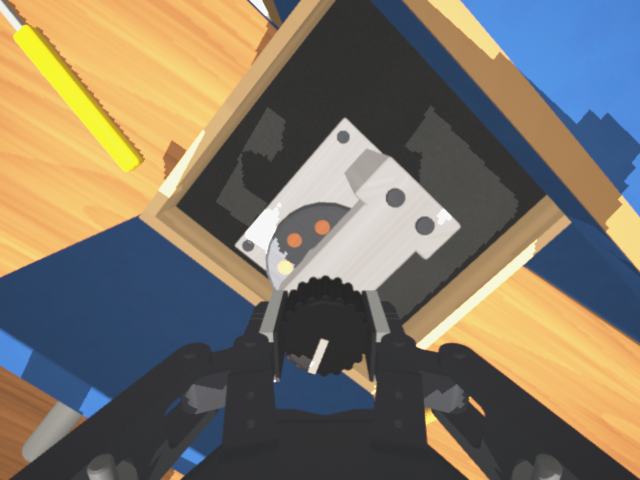

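The knob turned with the gripper: the index line stays at (325,341)–(315,372) in the view. I estimate about 24° left, so I'll creep and watch the moment.

```bash
S='from workcell import ctrl; s=ctrl.state(); print(s["torque"],s["q"][5],s["joint_torque"][5])'
python3 -m handwheel '[0,0,0,0.002,0.5,0,0,0,0.002,0.5,0,0,0,0.002,0.5,0,0,0,0.002,0.5,0,0,0,0.002,0.5,0,0,0,0,0]' | tail -1; python3 -c "$S"
python3 -m handwheel '[0,0,0,0.002,0.5,0,0,0,0.002,0.5,0,0,0,0,0]'| tail -1; python3 -c "$S"
python3 -m handwheel '[0,0,0,0.002,0.5,0,0,0,0,0]'| tail -1; python3 -c "$S"
```

```text
grasp_force: 50.4
[ 0.13739019  0.37381176 -0.06421663] 1.2892036857569253 0.12678944505751133
grasp_force: 50.5
[ 0.10506492  0.45191704 -0.07459501] 1.3939062506414452 0.12651073280721903
grasp_force: 50.5
[0.11507658 0.34218066 0.33363292] 1.4451564702777184 0.5311492457985878
```

```bash
S='from workcell import ctrl; s=ctrl.state(); print(s["torque"],s["q"][5],s["joint_torque"][5])'
python3 -m handwheel '[0,0,0,0,0.3,0,0,0,0,0,0,0,0,0,0,0,0,0,0,0]' | tail -1; python3 -c "$S"
```

```text
grasp_force: 50.5
[0.11363021 0.36256508 0.97346639] 1.4741531852098726 0.9675529226660728
```

The moment climbs to about 1 N m, with q6 near 1.44 at first contact, so it is seated. Backing off a quarter turn to q6 ≈ -0.13.

```bash
S='from workcell import ctrl; s=ctrl.state(); print(s["torque"],s["q"][5],s["joint_torque"][5],s["qvel"][5],s["wrist_force"],s["eef_pos"],s["grasp_force"])'
python3 -m handwheel '[0,0,0,-0.002,-0.5,0,0,0,-0.002,-1,0,0,0,-0.002,-1,0,0,0,-0.002,-1,0,0,0,-0.002,-1,0,0,0,-0.002,-1,0,0,0,-0.002,-1,0,0,0,-0.002,-1,0,0,0,-0.002,-1,0,0,0,-0.002,-1,0,0,0,-0.002,-1,0,0,0,-0.002,-1,0,0,0,-0.002,-1,0,0,0,-0.002,-1,0,0,0,-0.002,-1,0,0,0,0,-0.7,0,0,0,0,-0.3,0,0,0,0,0,0,0,0,0,0,0,0,0,0,0]' | tail -1; python3 -c "$S"
python3 - <<'E'
from h import *
f=ctrl.grab_frame("wrist"); cv2.imwrite("pics/w6.png",f["image"])
E
```

```text
grasp_force: 50.4
[0.08309641 0.31153357 0.08298554] -0.1465519180275851 0.04595580627210438 0.0002672608629521017 [-2.39826269  1.11867367  7.46828258] [0.57246174 0.08567124 0.15752387] 50.43445944786072
```

View pics/w6.png

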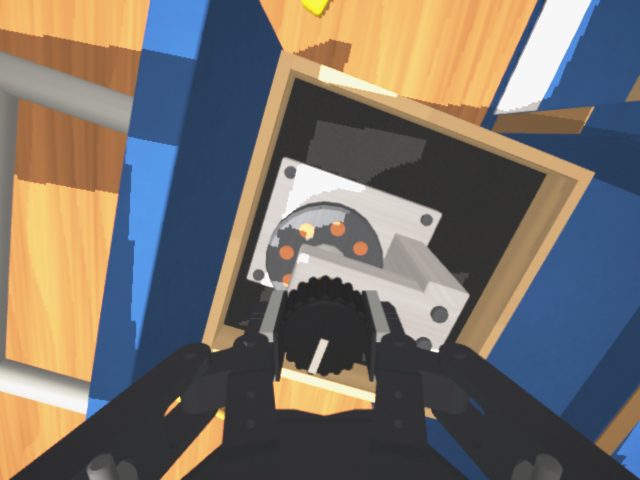

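The index line, (326,341)–(313,373), works out to about 87–90° back from the seat. The knob is still and gripped at 50 N, and the tray is at its stop.

```bash
python3 -c "from workcell import ctrl; print(ctrl.sign_off())"
```

```text
the job is handed in; nothing more can be done
None
```

The job is handed in, with no verdict shown: the tray is out at its stop, and the thumbscrew was seated, then backed off a quarter turn (about 87–90° by my measurements) and is still held between the fingers at 50 N; I kept clear of the nuts, punch and mirror but did not re-measure them at the end.

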